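# Lock the caseback press die with its winged nut

### The job

Lock the nickel press die down on the caseback press: take the brass winged nut from the mat and set it level on the post with its wings in line with the two white marks on the black base. Pressing only lightly, turn it backward (anticlockwise from above) until you feel it drop past the thread start, then run it forward (clockwise) until the die is fully down and the nut snug, and let go. Never force the nut against the press, and leave the other things on the mat where they are.

Things in the scene. Friction and masses are not known exactly. Their poses are not given: they have to be found in the camera images.
- nut_grip (a point): Loose brass winged nut, upright: round cap 57 mm across, 36 mm high, closed top; across it one flat bar (the wings) 54 mm long, 10 thick, 30 high (36 to 66 mm above the lower rim). Point on the nut's axis, 56 mm above the rim, 20 above the cap top: grip the bar across its thickness here. x along bar, z up; a half turn makes no difference. About 140 g.
- nut_rim (a point): Middle of the nut's lower rim (56 mm below nut_grip, same axes). The bore is 47 mm wide with a flared mouth; two lugs, one under each end of the bar, reach inward, their undersides 8 mm above the rim. Running it on takes little torque; it is snug when the resisting torque rises by about 0.35 N m.
- press: Fixed press base: black enamel block 130 x 130 x 22 mm, origin at the centre of its underside, z up. Two white marks on its top lie along its x axis, either side of the post. On its axis a steel post, 44 mm across over the thread, cone tip 65 mm above the origin; round it the nickel die, a disc 72 mm across on a spring (about 6 N when free, 10 N fully down).
- press_seat (a point): On the post's axis, fixed to the base, 34 mm above its underside, axes as the base: the height of the die's top and the nut's rim when fully down. The free die's top is 3.5 mm higher. After the drop, turning forward takes the nut under the thread, which pulls it down 5.4 mm per rad (the hand must follow); snug after 70 to 95 degrees, and it does not spring back.
- thread_top (a point): On the post's axis, 15 mm above press_seat: where the nut's rim is when it rides on the level thread top. Right-hand thread, two starts half a turn apart. From the marks, 25 to 85 degrees of backward (anticlockwise) turn, different each time, brings a window 14 degrees wide where the nut drops 11 mm onto the die. Beyond it is a stop; so is there for forward turning on top.
- watch: Titanium sports watch closed round a grey display cushion, about 75 x 70 mm, 42 mm high, origin at the middle of its underside. Bystander.
- cup: Clear plastic parts cup, 56 mm across, 45 mm high, origin at the middle of its underside. Bystander.
- loupe: Horn-handled loupe lying flat, 100 mm long, 12 mm high, origin near its middle. Bystander.
- spare_die: Small stepped nickel spare die, 48 mm across, 18 mm high, origin at the middle of its underside. Bystander.
- screwdriver: Small screwdriver lying on the mat, 120 mm long. Bystander.
- battery_tray: White tray with six compartments, 90 x 130 mm, 18 mm high, origin at the middle of its underside. Bystander.
Mind the look-alikes: they are no part of the job. Of the things shaped like the part that bears nut_grip, the brass one is meant.

How it is judged:
By the outcome, as a careful person would: the job done as asked, in the order asked, and still so for the second after the job is handed in, with the robot touching nothing.
It also fails if it takes over 67 s, if anything falls off the work surface, if the arm or the gripper's body presses on something with over 40 N, if the wrist force passes 120 N, or if a joint passes its speed limit or range.

### The arm

A 6-joint arm with a two-finger parallel gripper is mounted at the origin on the work surface. World frame = base frame: x ahead of the robot, y to its left, z up, the work surface at z = 0. Lengths are in m, angles in rad, forces in N, time in s.
With the tool pointing down it reaches from about 0.35 to 0.975 m from the base axis. Payload 4.9 kg.
Tool frame: the origin (TCP) lies midway between the tips of the shut fingers; the grasp point (between the pads) lies ctrl.grip_depth behind it (ctrl.grip_depth is the distance from the TCP to the grasp point, in m); z points along the fingers, y is the line along which they close (so a half turn about z gives the same grasp; the last joint's range is limited). The gripper opens to 85 mm and grips with 20 to 120 N. Pads are 22 mm wide; open, the fingers measure 114 mm over their backs; the gripper's body (76 mm by 85 mm) begins 54 mm behind the grasp point. The pads swing forward as they close: fully open they stand 13 mm farther back than shut.
Start: joints at [-1.3, 0.053, 1.613, -0, 1.476, -0.119], TCP at [0.237, -0.578, 0.231] pointing down, gripper open.
Joint ranges: [-3.01, 3.01], [-1.01, 2.22], [0.06, 2.58], [-1.02, 4.17], [0.09, 2.62], [-3.14, 3.14]. Speed limits (rad/s): [2.57, 2.57, 3.14, 3.14, 3.14, 3.14].

### API

Orientations are given as a rotation vector (axis times angle).
In Python, from station import ctrl, get_image, camera_model gives the robot as it stands. The module is installed in compiled form; this text tells all that it offers.
- The arm moves only by the shell command python3 -m crank 'ROWS' [FORCE]. ROWS is JSON, a list of rows, each a list of 7 numbers: the shift along the tool's x, y, z in mm, then the turn, a rotation vector about the tool's x, y, z in rad, then the opening, from -1 (shut) to 1 (fully open). A call has exactly 10 rows; each row shifts and turns the commanded pose from where the row before left it, along the tool's axes as they then stand; what a row does not reach is not made up. A row lasts 1/12 s, in which the tool goes at most 41.7 mm and 7.16 degrees, less where a joint would pass 70% of its speed; a pose out of reach is approached as far as the arm can. A call with a gripper value outside its range is refused whole. The fingers move at their own pace and stop on an object; FORCE is the grip in N (left out, the last holds). Time passes only in rows, so rows that do not move let the fingers close, or fill a call up. It gives the time, the measured TCP pose, the force, the opening and the grip force at its end, in the units of the state.
- ctrl.get_obs(): the state, without advancing time (a new reading comes with each control period).
- get_image(name): name is "scene" or "top"; returns the picture (400x640x3 uint8, red, green, blue); there is no depth.
- camera_model(name): a dict with "vertical_fov" (degrees; the focal length in pixels is half the picture's height over the tangent of half this angle, whatever the lens; pixels are square), "cx", "cy" (the principal point, pixels), "R" (3x3) and "t" (3): a world point X has camera coordinates R X + t. Camera axes: x right, y down, z forward; pixel columns grow to the right and rows downward; lengths in m; the calibration is good to about 2 mm. A picture is of the moment at which its call begins. camera_model takes no time and is no camera call.
- ctrl.finish_job(): hands the job in; it is judged then, once.
The state is a dict: "t": time; "q": joint angles; "dq": joint speeds; "effort": joint torques, N m; "tool_pos": TCP position; "tool_rot": TCP orientation; "contact_force": force on the tool from outside, world axes, zero at the start; "wrist_torque": the same for the moment, N m; "opening": finger opening in m; "grip_force": force on a finger pad.
Only numpy, scipy, OpenCV 4.12 (cv2) and the standard library are available. Lean on these libraries where they do the work, as an engineer would, in place of code of your own. Each camera call takes 0.05 s, during which the arm holds its last target. There are 200 camera calls.

## Working session

There is one attempt and no reset: what is moved stays moved. The work goes in short steps, Python scripts to look and compute and a shell command to move; the robot and the scene stay as the last step left them, time stands still between calls to the robot, and variables do not carry over. Pictures are saved under pics/ and viewed, at most 10 in all, crops included, and the job is handed in when it is done.

```bash
mkdir -p pics
python3 - <<'E'
from station import ctrl,get_image,camera_model
import cv2
for n in("scene","top"):
    cv2.imwrite(f"pics/{n}0.png",get_image(n)[:,:,::-1]); m=camera_model(n); print(n,m)
print(ctrl.grip_depth,ctrl.get_obs())
E
```

```text
scene {'vertical_fov': 56.691055375967146, 'cx': 317.89220881543207, 'cy': 204.26139598286923, 'R': array([[ 0.41920393,  0.90789018,  0.00186737],
       [ 0.78603376, -0.36190783, -0.50117227],
       [-0.45433357,  0.2115612 , -0.86534552]]), 't': array([-0.21842194, -0.45636901,  1.02996177])}
top {'vertical_fov': 42.68049490730482, 'cx': 322.1089966773576, 'cy': 193.01023357513958, 'R': array([[ 0.00256381, -0.9996659 ,  0.02572005],
       [-0.99354101, -0.00546423, -0.11334197],
       [ 0.11344464, -0.02526334, -0.99322308]]), 't': array([-0.05956988,  0.6222686 ,  1.09904525])}
0.0187 {'t': 0.1, 'q': array([-1.30000079e+00,  5.33392559e-02,  1.61417507e+00, -3.36562350e-05,
        1.47599854e+00, -1.19036342e-01]), 'dq': array([ 0.00077959, -0.00141378, -0.00442905, -0.00036323,  0.00098988,
       -0.00138631]), 'effort': array([ 5.04567925e-04, -3.94898272e+01, -3.71363711e+01, -1.21560338e-04,
        3.84450745e-03, -2.24290027e-07]), 'tool_pos': array([ 0.23733701, -0.57756469,  0.23014496]), 'tool_rot': array([-3.08022638e+00, -6.08111044e-01,  2.80955795e-04]), 'contact_force': array([-0.32230474,  0.33118071,  0.27476315]), 'wrist_torque': array([-0.00783105, -0.02873919,  0.01165467]), 'grip_force': 0.0, 'opening': 0.08535972704542898}
```

View pics/top0.png

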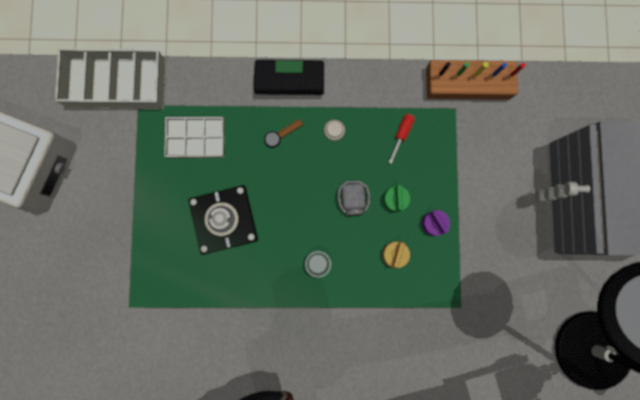

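View pics/scene0.png

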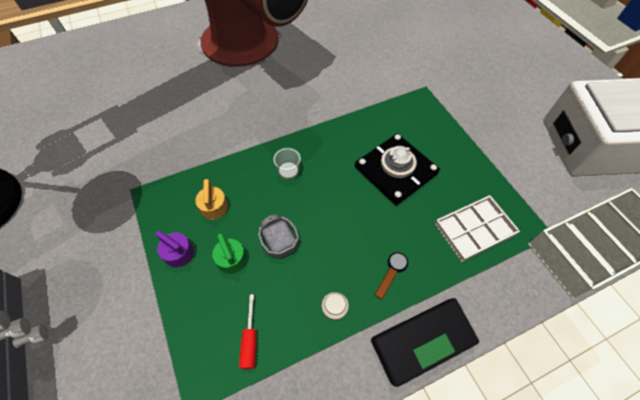

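Three winged nuts in top view: green (397,199), purple (436,223) and yellow-brass (397,255). The last fits "brass". The press is at (222,220) with white marks near (217,196) and (227,242).

```bash
cat > h.py <<'E'
import numpy as np,cv2
from station import ctrl,get_image,camera_model
def ray(n,u,v):
    m=camera_model(n);f=200/np.tan(np.radians(m["vertical_fov"])/2);R=np.array(m["R"])
    return -R.T@np.array(m["t"]),R.T@np.array([(u-m["cx"])/f,(v-m["cy"])/f,1])
def onz(n,u,v,z):
    c,d=ray(n,u,v);return c+d*(z-c[2])/d[2]
def proj(n,X):
    m=camera_model(n);f=200/np.tan(np.radians(m["vertical_fov"])/2);p=np.array(m["R"])@np.array(X)+m["t"]
    return f*p[0]/p[2]+m["cx"],f*p[1]/p[2]+m["cy"]
E
python3 - <<'E'
from h import *
t=cv2.imread("pics/top0.png");s=cv2.imread("pics/scene0.png")
z=lambda i,u,v,r:cv2.resize(i[v-r:v+r,u-r:u+r],(390,290) if 0 else (290,290),interpolation=cv2.INTER_CUBIC)
cv2.imwrite("pics/crop1.png",np.vstack([np.hstack([z(t,397,255,22),z(t,222,220,40)]),np.hstack([z(s,210,200,27),z(s,398,168,44)])]))
for n,i in(("top",t),("scene",s)):
    h=cv2.cvtColor(i,cv2.COLOR_BGR2HSV)
    m=cv2.inRange(h,(12,120,60),(28,255,255)); b=(slice(235,275),slice(375,420)) if n=="top" else (slice(170,225),slice(190,235))
    k=np.zeros_like(m);k[b]=m[b]
    c=max(cv2.findContours(k,0,1)[0],key=cv2.contourArea);print(n,"brass",cv2.boundingRect(c),cv2.minEnclosingCircle(c),cv2.contourArea(c))
    # black base
    k=cv2.inRange(h,(0,0,0),(180,255,45)) ; b=(slice(175,265),slice(180,265)) if n=="top" else (slice(125,210),slice(345,445))
    kk=np.zeros_like(k);kk[b]=k[b];c=max(cv2.findContours(kk,0,1)[0],key=cv2.contourArea)
    r=cv2.minAreaRect(cv2.convexHull(c));print(n,"base",r,cv2.boxPoints(r).round(1).tolist())
E
```

```text
top brass (383, 242, 27, 26) ((396.0, 254.0), 13.601571083068848) 525.5
top base ((238.05465698242188, 215.68496704101562), (57.26261901855469, 26.84185028076172), 76.90811157226562) [[218.5, 190.8000030517578], [244.60000610351562, 184.8000030517578], [257.6000061035156, 240.5], [231.5, 246.60000610351562]]
scene brass (195, 179, 33, 41) ((209.94091796875, 198.67579650878906), 20.553234100341797) 820.0
scene base ((396.34161376953125, 167.139404296875), (67.09332275390625, 57.42668151855469), 43.451839447021484) [[352.20001220703125, 164.89999389648438], [391.70001220703125, 123.19999694824219], [440.3999938964844, 169.39999389648438], [400.8999938964844, 211.10000610351562]]
```

View pics/crop1.png

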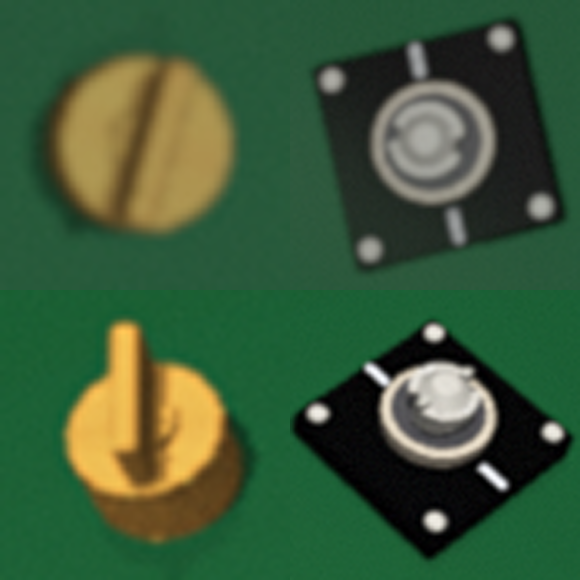

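The crop confirms the target: brass cap with one bar in both views. The press shows four bright screws and two white marks.

Run:
```python
from h import *
def blobs(n,img,box,th):
    x0,y0,x1,y1=box;S=4
    c=cv2.resize(cv2.cvtColor(img[y0:y1,x0:x1],6),None,fx=S,fy=S,interpolation=cv2.INTER_CUBIC)
    k,l,st,ce=cv2.connectedComponentsWithStats((c>th).astype(np.uint8))
    for i in range(1,k):
        if 60<st[i,4]<6000:
            u,v=(ce[i]+.5)/S-.5+[x0,y0];p=onz(n,u,v,.022);print(n,st[i,4],np.round([u,v],1),p[:2].round(4))
t=cv2.imread("pics/top0.png");s=cv2.imread("pics/scene0.png")
blobs("top",t,(184,182,258,256),90);blobs("scene",s,(350,130,442,206),120)
# bar dark face in top
g=cv2.cvtColor(t,6)[238:272,380:414];h=cv2.cvtColor(t,cv2.COLOR_BGR2HSV)[238:272,380:414]
yy,xx=np.mgrid[238:272,380:414]
inn=(xx-397)**2+(yy-254.7)**2<11.5**2
k=inn&(g<np.percentile(g[inn],14));P=np.c_[xx[k],yy[k]].astype(np.float32)
vx,vy,x,y=cv2.fitLine(P,cv2.DIST_HUBER,0,.01,.01).ravel()
a=onz("top",x-9*vx,y-9*vy,.05);b=onz("top",x+9*vx,y+9*vy,.05);print("bar",x,y,a,b,np.degrees(np.arctan2(*(b-a)[1::-1])))
print("cap",onz("top",397,254.7,.036),onz("scene",210,198.7,.036))
print("bb",proj("top",[*onz("top",397,254.7,.036)[:2],.066]))
```

```text
top 561 [239.7 190.1] [0.6296 0.127 ]
top 548 [193.  201.6] [0.6032 0.23  ]
top 603 [250.7 236.5] [0.5262 0.1006]
top 586 [227.3 242. ] [0.5139 0.1519]
top 579 [203.6 248.4] [0.4998 0.2036]
scene 387 [397.3 136.5] [0.497  0.2066]
scene 412 [362.  160.9] [0.5237 0.1029]
scene 423 [433.2 166.7] [0.6004 0.2331]
scene 515 [415.2 180.1] [0.6136 0.1798]
scene 489 [397.6 193.7] [0.627  0.1295]
bar 395.2629 254.35489 [ 0.46923449 -0.21030287  0.05      ] [ 0.50662806 -0.22122812  0.05      ] -16.28673917091625
cap [ 0.4870767  -0.22192943  0.036     ] [ 0.48866118 -0.21925514  0.036     ]
bb (np.float64(399.4000385282649), np.float64(254.7891137079894))
```

```bash
cat >> h.py <<'E'
from scipy.spatial.transform import Rotation as Ro
def to(x,y,z,yaw):
    o=ctrl.get_obs();R=Ro.from_rotvec(o["tool_rot"]);M=R.as_matrix();p=o["tool_pos"]
    T=Ro.from_euler("z",yaw,degrees=True)*Ro.from_rotvec([np.pi,0,0])
    print("t %.2f pos"%o["t"],p.round(4),"yaw %.1f"%np.degrees(np.arctan2(M[1,0],M[0,0])),"q6 %.2f"%o["q"][5],"open %.4f F"%o["opening"],o["contact_force"].round(1),"tau",o["wrist_torque"].round(2),"grip %.0f"%o["grip_force"])
    print("shift mm",(M.T@(np.array([x,y,z])-p)*1000).round(1),"turn",(R.inv()*T).as_rotvec().round(3))
E
python3 -m crank '[[31,-19,0,0,0,0,1],[31,-19,0,0,0,0,1],[31,-19,0,0,0,0,1],[31,-19,0,0,0,0,1],[31,-19,0,0,0,0,1],[31,-19,0,0,0,0,1],[31,-19,0,0,0,0,1],[31,-19,0,0,0,0,1],[31,-19,0,0,0,0,1],[31,-19,0,0,0,0,1]]' 40
python3 -c "from h import *;to(.4879,-.2206,.13,-16.5)"
```

```text
t: 0.93
tool_pos: [0.4526, -0.2827, 0.2309]
tool_rot: [-3.082, -0.608, 0.001]
contact_force: [1.2, -0.8, 0.3]
opening: 0.0852
grip_force: 0.0
t 0.93 pos [ 0.4526 -0.2827  0.2309] yaw 22.3 q6 0.48 open 0.0852 F [ 1.2 -0.8  0.3] tau [-0.03  0.02 -0.02] grip 0
shift mm [ 56.3 -44.  100.9] turn [-0.     0.     0.678]
```

```bash
python3 -m crank '[[19,-15,15,0,0,0,1],[19,-15,15,0,0,0,1],[18.5,-14,15,0,0,0,1],[0,0,9,0,0,0.113,1],[0,0,9,0,0,0.113,1],[0,0,9,0,0,0.113,1],[0,0,9,0,0,0.113,1],[0,0,9,0,0,0.113,1],[0,0,9,0,0,0.113,1],[0,0,0,0,0,0,1]]'
python3 - <<'E'
from h import *
to(.4879,-.2206,.0385,-16.5)
a=get_image("top");b=get_image("scene")
z=lambda i,u,v,r:cv2.resize(i[v-r:v+r,u-r:u+r,::-1],(390,390),interpolation=cv2.INTER_CUBIC)
cv2.imwrite("pics/c2.png",np.hstack([z(a,397,245,40),z(b,210,185,50)]))
E
```

```text
t: 1.77
tool_pos: [0.486, -0.2214, 0.1295]
tool_rot: [-3.107, 0.454, 0.007]
contact_force: [-0.9, 0.2, -0.0]
opening: 0.0855
grip_force: 0.0
t 1.77 pos [ 0.486  -0.2214  0.1295] yaw -16.6 q6 1.29 open 0.0855 F [-0.9  0.2 -0. ] tau [ 0.   -0.03 -0.02] grip 0
shift mm [ 2.  -1.2 91. ] turn [-0.001  0.005 -0.002]
```

View pics/c2.png

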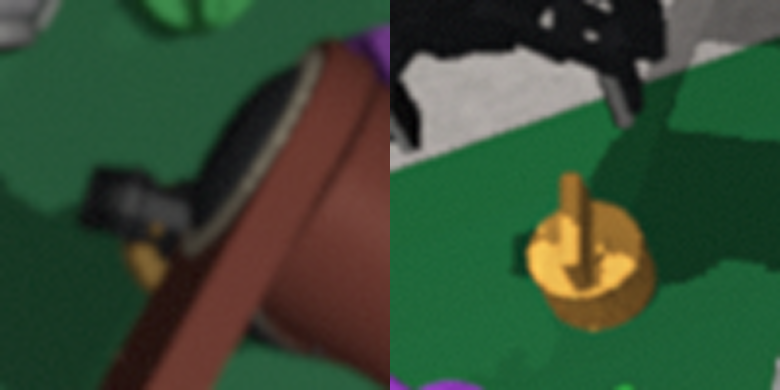

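The scene crop shows the brass nut with its bar running between the two open fingers, and nothing in the way; I go down and grip it.

```bash
python3 -m crank '[[2,-1,20,0,0,0,1],[0,0,20,0,0,0,1],[0,0,18,0,0,0,1],[0,0,12,0,0,0,1],[0,0,12,0,0,0,1],[0,0,9,0,0,0,1],[0,0,0,0,0,0,1],[0,0,0,0,0,0,-1],[0,0,0,0,0,0,-1],[0,0,0,0,0,0,-1]]' 60
python3 -m crank '[[0,0,0,0,0,0,-1],[0,0,0,0,0,0,-1],[0,0,0,0,0,0,-1],[0,0,0,0,0,0,-1],[0,0,0,0,0,0,-1],[0,0,0,0,0,0,-1],[0,0,0,0,0,0,-1],[0,0,0,0,0,0,-1],[0,0,0,0,0,0,-1],[0,0,0,0,0,0,-1]]' 60
python3 -c "from h import *;to(.4879,-.2206,.0385,-16.5)"
```

```text
t: 2.7
tool_pos: [0.4906, -0.2225, 0.0425]
tool_rot: [3.108, -0.451, 0.003]
contact_force: [0.0, -0.5, -1.0]
opening: 0.0515
grip_force: 0.0
t: 3.53
tool_pos: [0.4901, -0.2221, 0.0417]
tool_rot: [3.109, -0.451, 0.001]
contact_force: [0.5, 0.2, 4.2]
opening: 0.009
grip_force: 60.2
t 3.53 pos [ 0.4901 -0.2221  0.0417] yaw -16.5 q6 1.29 open 0.0090 F [0.5 0.2 4.2] tau [0.09 0.12 0.07] grip 60
shift mm [-2.5 -0.9  3.2] turn [ 0.    -0.001 -0.   ]
```

```bash
python3 -m crank '[[0,0,-5,0,0,0,-1],[0,0,-15,0,0,0,-1],[0,0,-25,0,0,0,-1],[0,0,-25,0,0,0,-1],[0,0,-25,0,0,0,-1],[0,0,-15,0,0,0,-1],[0,0,0,0,0,0,-1],[0,0,0,0,0,0,-1],[0,0,0,0,0,0,-1],[0,0,0,0,0,0,-1]]' 80
python3 - <<'E'
from h import *
to(.5634,.1667,.15,-16.5)
b=get_image("scene")
cv2.imwrite("pics/c3.png",cv2.resize(b[100:240,140:320,::-1],(720,560),interpolation=cv2.INTER_CUBIC))
E
```

```text
t: 4.37
tool_pos: [0.4885, -0.2212, 0.1488]
tool_rot: [-3.107, 0.451, 0.006]
contact_force: [-0.4, 1.0, -2.0]
opening: 0.0087
grip_force: 79.5
t 4.37 pos [ 0.4885 -0.2212  0.1488] yaw -16.5 q6 1.30 open 0.0087 F [-0.4  1.  -2. ] tau [-0.   -0.05 -0.03] grip 79
shift mm [ -38.4 -393.2   -0.6] turn [-0.001  0.004 -0.   ]
```

View pics/c3.png

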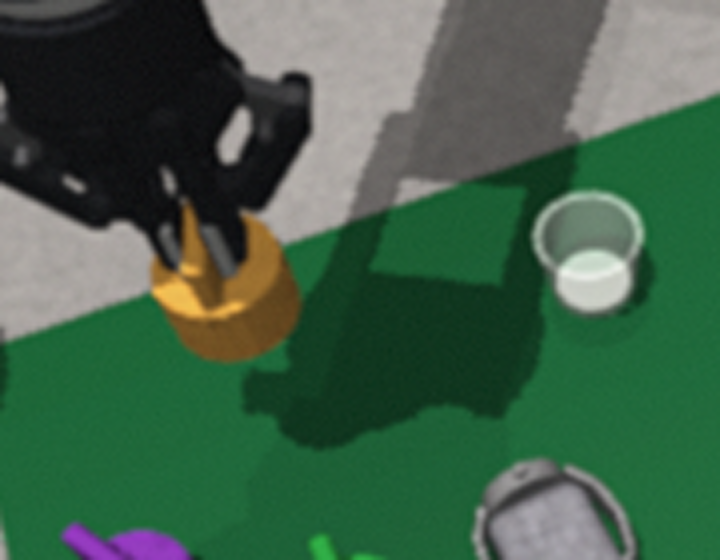

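The crop shows the brass nut held level by its bar, clear of the mat, cap outline about (151–300, 215–360) in the crop. I measure its axis offset from the TCP.

```bash
cat >> h.py <<'E'
def capfit(rimoff=.0417):
    from scipy.optimize import least_squares
    b=get_image("scene");o=ctrl.get_obs();p=o["tool_pos"];M=Ro.from_rotvec(o["tool_rot"]).as_matrix()
    h=cv2.cvtColor(b,cv2.COLOR_RGB2HSV);k=cv2.inRange(h,(12,120,50),(28,255,255))
    u0,v0=proj("scene",p-[0,0,.02]);yy,xx=np.mgrid[:400,:640];k[np.hypot(xx-u0,yy-v0)>32]=0
    c=max(cv2.findContours(k,0,1)[0],key=cv2.contourArea)[:,0].astype(float)
    ms=np.array([c[:,0].min()-.5,c[:,0].max()+.5,c[:,1].max()+.5])
    a=np.linspace(0,2*np.pi,90)
    def ex(x,y):
        P=[proj("scene",[x+.0285*np.cos(t),y+.0285*np.sin(t),z]) for t in a for z in (p[2]-rimoff,p[2]-rimoff+.036)]
        P=np.array(P);return np.array([P[:,0].min(),P[:,0].max(),P[:,1].max()])
    s=least_squares(lambda d:ex(p[0]+d[0]/1e3,p[1]+d[1]/1e3)-ms,[0,0],diff_step=.01,x_scale=1)
    d=np.array([s.x[0],s.x[1],0]);print("extents",ms,"offset world mm",s.x.round(2),"tool",(M.T@d).round(2),"res",s.fun.round(2))
E
python3 -c "from h import *;capfit()"
```

```text
Traceback (most recent call last):
  File "h.py", line 28, in capfit
    s=least_squares(lambda d:ex(p[0]+d[0]/1e3,p[1]+d[1]/1e3)-ms,[0,0],diff_step=.01,x_scale=1)
  File "h.py", line 28, in <lambda>
    s=least_squares(lambda d:ex(p[0]+d[0]/1e3,p[1]+d[1]/1e3)-ms,[0,0],diff_step=.01,x_scale=1)
                             ~~^^^^^^^^^^^^^^^^^^^^^^^^^^^^^
  File "h.py", line 26, in ex
    P=[proj("scene",[x+.0285*np.cos(t),y+.0285*np.sin(t),z]) for t in a for z in (p[2]-rimoff,p[2]-rimoff+.036)]
       ~~~~^^^^^^^^^^^^^^^^^^^^^^^^^^^^^^^^^^^^^^^^^^^^^^^^^
  File "h.py", line 9, in proj
    m=camera_model(n);f=200/np.tan(np.radians(m["vertical_fov"])/2);p=np.array(m["R"])@np.array(X)+m["t"]
ValueError: time passes only in moves, steps and waits
```

That fit amounted to a search over a projected model, which the rules exclude, so I'll drop it. Instead I'll cast one ray to the rim's near edge.

```bash
python3 - <<'E'
s=open("h.py").read();i=s.index("def capfit")
s=s[:i]+'''def cap(rimoff=.0417):
    b=get_image("scene");o=ctrl.get_obs();p=o["tool_pos"];M=Ro.from_rotvec(o["tool_rot"]).as_matrix()
    k=cv2.inRange(cv2.cvtColor(b,cv2.COLOR_RGB2HSV),(12,120,50),(28,255,255))
    u0,v0=map(int,proj("scene",p-[0,0,.02]));w=np.zeros_like(k);cv2.circle(w,(u0,v0),32,255,-1)
    c=max(cv2.findContours(k&w,0,1)[0],key=cv2.contourArea)[:,0].astype(float)
    L,Rr,B=c[:,0].min()-.5,c[:,0].max()+.5,c[:,1].max()+.5
    q=onz("scene",(L+Rr)/2,B,p[2]-rimoff);e=onz("scene",(L+Rr)/2,B-3,p[2]-rimoff)-q
    ax=q+.0285*e/np.linalg.norm(e);d=ax-p;d[2]=0
    print("ext",L,Rr,B,"axis",ax.round(4),"off tool mm",(M.T@d*1000).round(1))
'''
open("h.py","w").write(s)
E
python3 -c "from h import *;cap()"
```

```text
ext 177.5 214.5 189.5 axis [ 0.4817 -0.2248  0.1079] off tool mm [-6.1  5.2  0. ]
```

```bash
python3 -m crank '[[-1,-10,0,0,0,0,-1],[-2,-22,0,0,0,0,-1],[-3,-33,0,0,0,0,-1],[-3,-33,0,0,0,0,-1],[-3,-33,0,0,0,0,-1],[-3,-33,0,0,0,0,-1],[-3,-33,0,0,0,0,-1],[-3,-33,0,0,0,0,-1],[-3,-33,0,0,0,0,-1],[-3,-33,0,0,0,0,-1]]'
python3 -m crank '[[-3,-33,0,0,0,0,-1],[-3,-33,0,0,0,0,-1],[-2,-22,0,0,0,0,-1],[-1,-11,0,0,0,0,-1],[0,0,0,0,0,-0.108,-1],[0,0,0,0,0,-0.108,-1],[0,0,0,0,0,-0.108,-1],[0,0,0,0,0,-0.108,-1],[0,0,0,0,0,-0.108,-1],[0,0,0,0,0,0,-1]]'
python3 -c "from h import *;to(.5663,.1674,.115,14.4)"
```

```text
t: 5.35
tool_pos: [0.5477, 0.0719, 0.1511]
tool_rot: [-3.109, 0.451, 0.001]
contact_force: [0.9, 0.4, -1.5]
opening: 0.0086
grip_force: 79.5
t: 6.18
tool_pos: [0.5672, 0.1668, 0.151]
tool_rot: [3.116, 0.397, -0.001]
contact_force: [-0.6, 0.4, -1.8]
opening: 0.0085
grip_force: 79.5
t 6.18 pos [0.5672 0.1668 0.151 ] yaw 14.5 q6 1.48 open 0.0085 F [-0.6  0.4 -1.8] tau [ 0.03 -0.02 -0.03] grip 80
shift mm [-0.7 -0.8 36. ] turn [0.    0.001 0.002]
```

```bash
python3 -m crank '[[-0.7,-0.8,5,0,0,0,-1],[0,0,8,0,0,0,-1],[0,0,8,0,0,0,-1],[0,0,8,0,0,0,-1],[0,0,5,0,0,0,-1],[0,0,2,0,0,0,-1],[0,0,0,0,0,0,-1],[0,0,0,0,0,0,-1],[0,0,0,0,0,0,-1],[0,0,0,0,0,0,-1]]'
python3 - <<'E'
from h import *
to(.5663,.1674,.115,14.4);cap()
b=get_image("scene");t=get_image("top")
z=lambda i,u,v,r:cv2.resize(i[v-r:v+r,u-r:u+r,::-1],(400,400),interpolation=cv2.INTER_CUBIC)
cv2.imwrite("pics/c4.png",np.hstack([z(b,398,150,50),z(t,222,220,45)]))
E
```

```text
t: 7.02
tool_pos: [0.5671, 0.1676, 0.116]
tool_rot: [-3.117, -0.394, -0.002]
contact_force: [-0.5, 0.0, -0.8]
opening: 0.0087
grip_force: 79.5
t 7.02 pos [0.5671 0.1676 0.116 ] yaw 14.4 q6 1.48 open 0.0087 F [-0.5  0.  -0.8] tau [0.02 0.03 0.02] grip 80
shift mm [-0.8 -0.   1. ] turn [ 0.    -0.001  0.   ]
ext 389.5 422.5 159.5 axis [0.5649 0.1749 0.0742] off tool mm [-0.3 -7.6 -0. ]
```

View pics/c4.png

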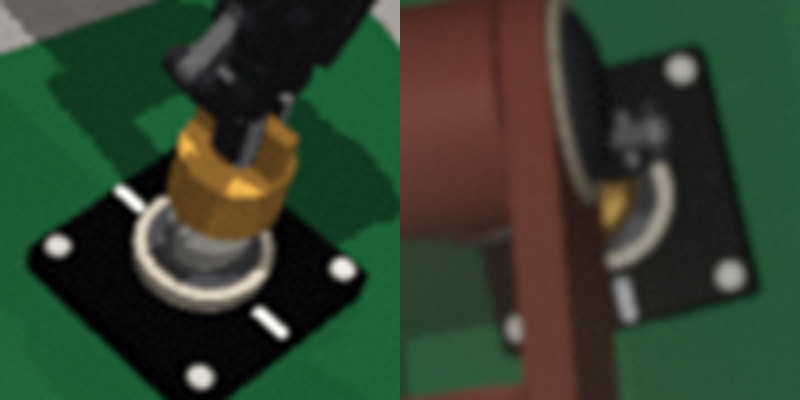

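The scene crop shows the nut above the post. Its lower rim is centred near (404.8) px, the die ring near (399) px, so I check the expected lean of the axis against that.

Run:
```python
from h import *
for xy in((.5634,.1667),(.562,.168)):
    for z in(.022,.0375,.0742,.11): print(xy,z,np.round(proj("scene",[*xy,z]),1))
# rim bottom/left/right of lower rim if centred on post at z=.0742
a=np.linspace(0,6.283,25)[:-1]
P=np.array([proj("scene",[.562+.0285*np.cos(t),.168+.0285*np.sin(t),.0742]) for t in a]);print(P.min(0),P.max(0))
P=np.array([proj("scene",[.562+.036*np.cos(t),.168+.036*np.sin(t),.0375]) for t in a]);print("die",P.min(0),P.max(0))
P=np.array([proj("scene",[.562+.0285*np.cos(t),.168+.0285*np.sin(t),.1102]) for t in a]);print("captop",P.min(0),P.max(0))
for d in((.01,0),(0,.01)): print(d,np.array(proj("scene",[.562+d[0],.168+d[1],.0742]))-proj("scene",[.562,.168,.0742]))
```

```text
(0.5634, 0.1667) 0.022 [397.2 164.4]
(0.5634, 0.1667) 0.0375 [398.6 160. ]
(0.5634, 0.1667) 0.0742 [402.1 149. ]
(0.5634, 0.1667) 0.11 [405.8 137.3]
(0.562, 0.168) 0.022 [397.4 163.8]
(0.562, 0.168) 0.0375 [398.8 159.4]
(0.562, 0.168) 0.0742 [402.3 148.3]
(0.562, 0.168) 0.11 [406.  136.6]
[388.07492937 137.36862056] [416.56955501 159.65154893]
die [381.59938543 145.91200969] [416.10868101 173.42522164]
captop [391.16305048 125.33528198] [420.91254866 148.12027916]
(0.01, 0) [2.61339968 3.58750306]
(0, 0.01) [ 4.26065186 -1.6352877 ]
```

Run:
```python
from h import *
a=np.linspace(0,6.283,49)[:-1]
def ext(x,y,zr):
    P=np.array([proj("scene",[x+.0285*np.cos(t),y+.0285*np.sin(t),z]) for t in a for z in(zr,zr+.036)])
    return np.array([P[:,0].min(),P[:,0].max(),P[:,1].max()])
r=np.radians
for n,p,yaw,ms in(("lift",(.4885,-.2212,.1488),-16.5,(177.5,214.5,189.5)),("press",(.5671,.1676,.116),14.4,(389.5,422.5,159.5))):
    for off in (.0417,.0387):
        c=(p[0]-.003*np.cos(r(yaw)),p[1]-.003*np.sin(r(yaw)));z=p[2]-off
        e=ext(*c,z);J=np.c_[ext(c[0]+.001,c[1],z)-e,ext(c[0],c[1]+.001,z)-e]
        print(n,off,"pred",e.round(1),"meas-pred",(np.array(ms)-e).round(1),"mm xy",np.linalg.lstsq(J,np.array(ms)-e,rcond=None)[0].round(1))
```

```text
lift 0.0417 pred [176.5 215.  190.7] meas-pred [ 1.  -0.5 -1.2] mm xy [-2.4  1.1]
lift 0.0387 pred [175.9 214.6 189.8] meas-pred [ 1.6 -0.1 -0.3] mm xy [-0.2  1.4]
press 0.0417 pred [388.1 421.  160.7] meas-pred [ 1.4  1.5 -1.2] mm xy [-1.3  4. ]
press 0.0387 pred [388.4 421.4 159.8] meas-pred [ 1.1  1.1 -0.3] mm xy [0.4 2.3]
```

```bash
python3 -m crank '[[-1.1,1.9,0,0,0,0,-1],[0,0,2,0,0,0,-1],[0,0,2,0,0,0,-1],[0,0,2,0,0,0,-1],[0,0,2,0,0,0,-1],[0,0,2,0,0,0,-1],[0,0,2,0,0,0,-1],[0,0,1.5,0,0,0,-1],[0,0,1,0,0,0,-1],[0,0,0,0,0,0,-1]]'
python3 -c "from h import *;to(.5665,.1655,.0907,14.4)"
```

```text
t: 8.0
tool_pos: [0.5659, 0.1654, 0.1005]
tool_rot: [3.117, 0.395, -0.001]
contact_force: [-0.6, -0.2, -1.4]
opening: 0.0086
grip_force: 79.5
t 8.00 pos [0.5659 0.1654 0.1005] yaw 14.4 q6 1.48 open 0.0086 F [-0.6 -0.2 -1.4] tau [-0.05  0.   -0.02] grip 80
shift mm [0.6 0.1 9.8] turn [-0.     0.     0.001]
```

```bash
python3 -m crank '[[0,0,1,0,0,0,-1],[0,0,1,0,0,0,-1],[0,0,1,0,0,0,-1],[0,0,1,0,0,0,-1],[0,0,1,0,0,0,-1],[0,0,0,0,0,0,-1],[0,0,0,0,0,0,-1],[0,0,0,0,0,0,-1],[0,0,0,0,0,0,-1],[0,0,0,0,0,0,-1]]'
python3 -c "from h import *;to(.5665,.1655,.0907,14.4)"
```

```text
t: 8.83
tool_pos: [0.5661, 0.1655, 0.0959]
tool_rot: [-3.117, -0.395, -0.0]
contact_force: [-0.2, -0.4, -1.3]
opening: 0.0091
grip_force: 79.5
t 8.83 pos [0.5661 0.1655 0.0959] yaw 14.4 q6 1.48 open 0.0091 F [-0.2 -0.4 -1.3] tau [-0.06  0.06 -0.04] grip 80
shift mm [0.3 0.1 5.2] turn [-0. -0.  0.]
```

```bash
for i in 1; do python3 -m crank '[[0,0,1,0,0,0,-1],[0,0,1,0,0,0,-1],[0,0,1,0,0,0,-1],[0,0,0,0,0,0,-1],[0,0,0,0,0,0,-1],[0,0,0,0,0,0,-1],[0,0,0,0,0,0,-1],[0,0,0,0,0,0,-1],[0,0,0,0,0,0,-1],[0,0,0,0,0,0,-1]]'; done
python3 -c "from h import *;to(.5665,.1655,.0907,14.4)"
```

```text
t: 9.67
tool_pos: [0.5661, 0.1654, 0.0929]
tool_rot: [3.117, 0.395, 0.0]
contact_force: [0.0, -0.9, -2.5]
opening: 0.0087
grip_force: 79.5
t 9.67 pos [0.5661 0.1654 0.0929] yaw 14.4 q6 1.48 open 0.0087 F [ 0.  -0.9 -2.5] tau [-0.02 -0.05  0.01] grip 80
shift mm [0.4 0.  2.2] turn [ 0. -0.  0.]
```

```bash
python3 -m crank '[[0,0,0.5,0,0,0,-1],[0,0,0.5,0,0,0,-1],[0,0,0.5,0,0,0,-1],[0,0,0,0,0,0,-1],[0,0,0,0,0,0,-1],[0,0,0,0,0,0,-1],[0,0,0,0,0,0,-1],[0,0,0,0,0,0,-1],[0,0,0,0,0,0,-1],[0,0,0,0,0,0,-1]]'
python3 -c "from h import *;to(.5665,.1655,.0907,14.4)"
python3 -m crank '[[0,0,0.5,0,0,0,-1],[0,0,0.5,0,0,0,-1],[0,0,0,0,0,0,-1],[0,0,0,0,0,0,-1],[0,0,0,0,0,0,-1],[0,0,0,0,0,0,-1],[0,0,0,0,0,0,-1],[0,0,0,0,0,0,-1],[0,0,0,0,0,0,-1],[0,0,0,0,0,0,-1]]'
python3 -c "from h import *;to(.5665,.1655,.0907,14.4)"
```

```text
t: 10.5
tool_pos: [0.5661, 0.1654, 0.0913]
tool_rot: [-3.117, -0.395, -0.0]
contact_force: [-0.6, -0.5, -1.8]
opening: 0.0086
grip_force: 79.5
t 10.50 pos [0.5661 0.1654 0.0913] yaw 14.4 q6 1.48 open 0.0086 F [-0.6 -0.5 -1.8] tau [-0.01  0.03 -0.  ] grip 80
shift mm [0.4 0.1 0.6] turn [-0. -0.  0.]
t: 11.33
tool_pos: [0.5663, 0.1655, 0.0907]
tool_rot: [-3.117, -0.394, -0.001]
contact_force: [-1.2, -0.1, 3.8]
opening: 0.0086
grip_force: 80.2
t 11.33 pos [0.5663 0.1655 0.0907] yaw 14.4 q6 1.48 open 0.0086 F [-1.2 -0.1  3.8] tau [-0.03  0.35  0.01] grip 80
shift mm [ 0.2  0.  -0. ] turn [ 0.    -0.001  0.   ]
```

```bash
python3 -m crank '[[0,0,-0.3,0,0,0,-1],[-0.5,0,0,0,0,0,-1],[-0.5,0,0,0,0,0,-1],[0,0,0,0,0,0,-1],[0,0,0,0,0,0,-1],[0,0,0,0,0,0,-1],[0,0,0.3,0,0,0,-1],[0,0,0,0,0,0,-1],[0,0,0,0,0,0,-1],[0,0,0,0,0,0,-1]]'
python3 -c "from h import *;to(.5665,.1655,.0907,14.4)"
```

```text
t: 12.17
tool_pos: [0.5656, 0.1653, 0.0907]
tool_rot: [-3.117, -0.394, -0.002]
contact_force: [2.6, -0.0, 2.6]
opening: 0.0084
grip_force: 80.1
t 12.17 pos [0.5656 0.1653 0.0907] yaw 14.4 q6 1.48 open 0.0084 F [ 2.6 -0.   2.6] tau [ 0.16 -0.48 -0.04] grip 80
shift mm [1. 0. 0.] turn [ 0.    -0.001  0.   ]
```

```bash
python3 -m crank '[[0,0,-0.8,0,0,0,-1],[0.5,0,0,0,0,0,-1],[0,0,0,0,0,0,-1],[0,0,0.4,0,0,0,-1],[0,0,0.5,0,0,0,-1],[0,0,0,0,0,0,-1],[0,0,0,0,0,0,-1],[0,0,0,0,0,0,-1],[0,0,0,0,0,0,-1],[0,0,0,0,0,0,-1]]'
python3 -c "from h import *;to(.5665,.1655,.0907,14.4)"
python3 -m crank '[[0,-0.15,0,0,0,-0.05,-1],[0,-0.15,0,0,0,-0.05,-1],[0,-0.15,0,0,0,-0.05,-1],[0,-0.15,0,0,0,-0.05,-1],[0,-0.15,0,0,0,-0.05,-1],[0,-0.15,0,0,0,-0.05,-1],[0,-0.15,0,0,0,-0.05,-1],[0,0,0,0,0,0,-1],[0,0,0,0,0,0,-1],[0,0,0,0,0,0,-1]]'
python3 -c "from h import *;to(.5665,.1655,.0907,14.4)"
```

```text
t: 13.0
tool_pos: [0.5652, 0.1652, 0.0906]
tool_rot: [3.116, 0.395, -0.002]
contact_force: [-2.1, -1.3, 6.4]
opening: 0.0086
grip_force: 80.7
t 13.00 pos [0.5652 0.1652 0.0906] yaw 14.4 q6 1.48 open 0.0086 F [-2.1 -1.3  6.4] tau [-0.09  0.28 -0.02] grip 81
shift mm [ 1.4  0.  -0.1] turn [0.    0.001 0.001]
t: 13.83
tool_pos: [0.5653, 0.1661, 0.0907]
tool_rot: [3.0, 0.93, 0.0]
contact_force: [-0.4, -1.7, 5.1]
opening: 0.0087
grip_force: 80.5
t 13.83 pos [0.5653 0.1661 0.0907] yaw 34.5 q6 1.13 open 0.0087 F [-0.4 -1.7  5.1] tau [-0.15 -0.    0.02] grip 81
shift mm [ 0.6  1.2 -0. ] turn [ 0.001 -0.     0.35 ]
```

```bash
python3 -m crank '[[0,-0.15,0,0,0,-0.05,-1],[0,-0.15,0,0,0,-0.05,-1],[0,0,0,0,0,0,-1],[0,0,0,0,0,0,-1],[0,0,0,0,0,0,-1],[0,0,0,0,0,0,-1],[0,0,0,0,0,0,-1],[0,0,0,0,0,0,-1],[0,0,0,0,0,0,-1],[0,0,0,0,0,0,-1]]' >/dev/null
python3 -c "from h import *;to(.5665,.1655,.0907,14.4)"
python3 -m crank '[[0,-0.15,0,0,0,-0.05,-1],[0,-0.15,0,0,0,-0.05,-1],[0,0,0,0,0,0,-1],[0,0,0,0,0,0,-1],[0,0,0,0,0,0,-1],[0,0,0,0,0,0,-1],[0,0,0,0,0,0,-1],[0,0,0,0,0,0,-1],[0,0,0,0,0,0,-1],[0,0,0,0,0,0,-1]]' >/dev/null
python3 -c "from h import *;to(.5665,.1655,.0907,14.4)"
```

```text
t 14.67 pos [0.5652 0.1664 0.0906] yaw 40.1 q6 1.03 open 0.0089 F [ 1.  -0.8  5.7] tau [-0.21 -0.1   0.04] grip 81
shift mm [ 0.4  1.5 -0.1] turn [ 0.001 -0.     0.449]
t 15.50 pos [0.5651 0.1666 0.0906] yaw 45.9 q6 0.93 open 0.0088 F [ 0.7 -0.4  4.5] tau [-0.1  -0.09  0.06] grip 81
shift mm [ 0.2  1.8 -0.1] turn [ 0.001 -0.     0.549]
```

```bash
python3 -m crank '[[0,-0.15,0,0,0,-0.05,-1],[0,-0.15,0,0,0,-0.05,-1],[0,0,0,0,0,0,-1],[0,0,0,0,0,0,-1],[0,0,0,0,0,0,-1],[0,0,0,0,0,0,-1],[0,0,0,0,0,0,-1],[0,0,0,0,0,0,-1],[0,0,0,0,0,0,-1],[0,0,0,0,0,0,-1]]' >/dev/null
python3 -c "from h import *;to(.5665,.1655,.0907,14.4)"
python3 -m crank '[[0,-0.15,0,0,0,-0.05,-1],[0,-0.15,0,0,0,-0.05,-1],[0,0,0,0,0,0,-1],[0,0,0,0,0,0,-1],[0,0,0,0,0,0,-1],[0,0,0,0,0,0,-1],[0,0,0,0,0,0,-1],[0,0,0,0,0,0,-1],[0,0,0,0,0,0,-1],[0,0,0,0,0,0,-1]]' >/dev/null
python3 -c "from h import *;to(.5665,.1655,.0907,14.4)"
```

```text
t 16.33 pos [0.5647 0.167  0.0906] yaw 51.6 q6 0.83 open 0.0086 F [ 0.  -0.2  5.8] tau [-0.07 -0.04  0.08] grip 81
shift mm [-0.   2.4 -0.1] turn [-0.    -0.     0.649]
t 17.17 pos [0.5646 0.1671 0.0907] yaw 57.3 q6 0.73 open 0.0090 F [1.  0.  5.8] tau [-0.07 -0.12  0.05] grip 81
shift mm [-0.3  2.5 -0. ] turn [ 0.    -0.     0.749]
```

```bash
python3 -m crank '[[0,-0.15,0,0,0,-0.05,-1],[0,-0.15,0,0,0,-0.05,-1],[0,0,0,0,0,0,-1],[0,0,0,0,0,0,-1],[0,0,0,0,0,0,-1],[0,0,0,0,0,0,-1],[0,0,0,0,0,0,-1],[0,0,0,0,0,0,-1],[0,0,0,0,0,0,-1],[0,0,0,0,0,0,-1]]' >/dev/null
python3 -c "from h import *;to(.5665,.1655,.0907,14.4)"
python3 -m crank '[[0,-0.15,0,0,0,-0.05,-1],[0,-0.15,0,0,0,-0.05,-1],[0,0,0,0,0,0,-1],[0,0,0,0,0,0,-1],[0,0,0,0,0,0,-1],[0,0,0,0,0,0,-1],[0,0,0,0,0,0,-1],[0,0,0,0,0,0,-1],[0,0,0,0,0,0,-1],[0,0,0,0,0,0,-1]]' >/dev/null
python3 -c "from h import *;to(.5665,.1655,.0907,14.4)"
```

```text
t 18.00 pos [0.5642 0.1673 0.0906] yaw 63.0 q6 0.63 open 0.0088 F [ 0.  -0.1  4.8] tau [-0.05 -0.03  0.03] grip 81
shift mm [-0.6  2.9 -0.1] turn [ 0.    -0.     0.849]
t 18.83 pos [0.5639 0.1672 0.0903] yaw 68.8 q6 0.53 open 0.0082 F [ 0.7 -1.6  4.3] tau [-0.51 -0.12 -0.  ] grip 80
shift mm [-0.7  3.1 -0.4] turn [0.   0.   0.95]
```

```bash
python3 -m crank '[[0,-0.15,0,0,0,-0.05,-1],[0,-0.12,0,0,0,-0.04,-1],[0,0,0,0,0,0,-1],[0,0,0,0,0,0,-1],[0,0,0,0,0,0,-1],[0,0,0,0,0,0,-1],[0,0,0,0,0,0,-1],[0,0,0,0,0,0,-1],[0,0,0,0,0,0,-1],[0,0,0,0,0,0,-1]]' >/dev/null
python3 -c "from h import *;to(.5665,.1655,.0907,14.4)"
```

```text
t 19.67 pos [0.5636 0.1673 0.0901] yaw 74.0 q6 0.44 open 0.0087 F [ 1.7 -3.6  2.8] tau [-0.74 -0.39 -0.04] grip 80
shift mm [-0.9  3.3 -0.6] turn [0.   0.   1.04]
```

```bash
python3 -m crank '[[-0.5,0.1,0,0,0,0,-1],[-0.5,0.1,0,0,0,0,-1],[0,0,0,0,0,0,-1],[0,0,0,0,0,0,-1],[0,0,0,0,0,0,-1],[0,0,0,0,0,0,-1],[0,0,0,0,0,0,-1],[0,0,0,0,0,0,-1],[0,0,0,0,0,0,-1],[0,0,0,0,0,0,-1]]' >/dev/null
python3 -c "from h import *;to(.5665,.1655,.0907,14.4)"
```

```text
t 20.50 pos [0.5635 0.1668 0.0902] yaw 74.0 q6 0.44 open 0.0088 F [2.7 1.  2.6] tau [ 0.25 -0.52  0.05] grip 80
shift mm [-0.4  3.3 -0.5] turn [-0.   -0.    1.04]
```

```bash
python3 -m crank '[[0,-0.3,0.3,0,0,0,-1],[0,0,0.3,0,0,0,-1],[0,0,0.2,0,0,0,-1],[0,0,0,0,0,0,-1],[0,0,0,0,0,0,-1],[0,0,0,0,0,0,-1],[0,0,0,0,0,0,-1],[0,0,0,0,0,0,-1],[0,0,0,0,0,0,-1],[0,0,0,0,0,0,-1]]' >/dev/null
python3 -c "from h import *;to(.5665,.1655,.0907,14.4)"
```

```text
t 21.33 pos [0.5635 0.1662 0.0892] yaw 74.0 q6 0.44 open 0.0086 F [5.4 0.4 0.5] tau [-0.09 -1.01  0.08] grip 80
shift mm [ 0.2  3.1 -1.5] turn [ 1.00e-03 -0.00e+00  1.04e+00]
```

```bash
python3 -m crank '[[0,0.5,0,0,0,0,-1],[0,0.5,0,0,0,0,-1],[0,0,0,0,0,0,-1],[0,0,0.5,0,0,0,-1],[0,0,0.5,0,0,0,-1],[0,0,0.5,0,0,0,-1],[0,0,0.5,0,0,0,-1],[0,0,0,0,0,0,-1],[0,0,0,0,0,0,-1],[0,0,0,0,0,0,-1]]' >/dev/null
python3 -c "from h import *;to(.5665,.1655,.0907,14.4)"
```

```text
t 22.17 pos [0.5642 0.166  0.0873] yaw 74.0 q6 0.44 open 0.0085 F [ 2.9 -3.6  1.5] tau [-0.62 -0.6   0.06] grip 80
shift mm [ 0.1  2.4 -3.4] turn [0.   0.   1.04]
```

```bash
python3 -m crank '[[-0.4,0.5,0,0,0,0,-1],[0,0,0.5,0,0,0,-1],[0,0,0.6,0,0,0,-1],[0,0,0.6,0,0,0,-1],[0,0,0.6,0,0,0,-1],[0,0,0.6,0,0,0,-1],[0,0,0.6,0,0,0,-1],[0,0,0,0,0,0,-1],[0,0,0,0,0,0,-1],[0,0,0,0,0,0,-1]]' >/dev/null
python3 -c "from h import *;to(.5665,.1655,.0797,14.4)"
```

```text
t 23.00 pos [0.5647 0.166  0.0842] yaw 74.0 q6 0.44 open 0.0083 F [ 2.2 -0.5  5.1] tau [-0.18 -0.2   0.18] grip 81
shift mm [0.1 1.9 4.5] turn [-0.00e+00 -1.00e-03  1.04e+00]
```

```bash
python3 -m crank '[[0,0.2,0,0,0,-0.02,-1],[0,0,0,0,0,-0.02,-1],[0,0,0,0,0,0,-1],[0,0,0,0,0,0,-1],[0,0,0,0,0,0,-1],[0,0,0,0,0,0,-1],[0,0,0,0,0,0,-1],[0,0,0,0,0,0,-1],[0,0,0,0,0,0,-1],[0,0,0,0,0,0,-1]]' >/dev/null
python3 -c "from h import *;to(.5665,.1655,.0797,14.4)"
```

```text
t 23.83 pos [0.5641 0.1656 0.0835] yaw 76.3 q6 0.40 open 0.0086 F [ 0.7  0.6 -1.2] tau [-0.03 -0.04 -0.04] grip 79
shift mm [0.5 2.3 3.8] turn [-1.000e-03  1.000e-03  1.081e+00]
```

```bash
python3 -m crank '[[0,0,0.5,0,0,0,-1],[0,0,0.5,0,0,0,-1],[0,0,0.5,0,0,0,-1],[0,0,0.5,0,0,0,-1],[0,0,0.5,0,0,0,-1],[0,0,0.5,0,0,0,-1],[0,0,0,0,0,0,-1],[0,0,0,0,0,0,-1],[0,0,0,0,0,0,-1],[0,0,0,0,0,0,-1]]' >/dev/null
python3 -c "from h import *;to(.5665,.1655,.0797,14.4)"
python3 -m crank '[[0,0,0.4,0,0,0,-1],[0,0,0.4,0,0,0,-1],[0,0,0,0,0,0,-1],[0,0,0,0,0,0,-1],[0,0,0,0,0,0,-1],[0,0,0,0,0,0,-1],[0,0,0,0,0,0,-1],[0,0,0,0,0,0,-1],[0,0,0,0,0,0,-1],[0,0,0,0,0,0,-1]]' >/dev/null
python3 -c "from h import *;to(.5665,.1655,.0797,14.4)"
```

```text
t 24.67 pos [0.5647 0.1657 0.0809] yaw 76.3 q6 0.40 open 0.0086 F [ 0.8  0.9 -1.4] tau [-0.02  0.01 -0.04] grip 80
shift mm [0.2 1.8 1.2] turn [ 0.    -0.     1.081]
t 25.50 pos [0.5647 0.1657 0.0801] yaw 76.3 q6 0.40 open 0.0081 F [-0.7  0.1 -1.5] tau [0.08 0.03 0.  ] grip 80
shift mm [0.2 1.8 0.4] turn [0.    0.    1.081]
```

```bash
python3 -m crank '[[0,0,0.4,0,0,0,-1],[0,0,0.4,0,0,0,-1],[0,0,0,0,0,0,-1],[0,0,0,0,0,0,-1],[0,0,0,0,0,0,-1],[0,0,0,0,0,0,-1],[0,0,0,0,0,0,-1],[0,0,0,0,0,0,-1],[0,0,0,0,0,0,-1],[0,0,0,0,0,0,-1]]' >/dev/null
python3 -c "from h import *;to(.5665,.1655,.0797,14.4)"
```

```text
t 26.33 pos [0.5648 0.1657 0.0794] yaw 76.3 q6 0.40 open 0.0085 F [-0.1 -0.1 -1.2] tau [-0.01  0.04 -0.05] grip 80
shift mm [ 0.2  1.7 -0.3] turn [ 0.   -0.    1.08]
```

```bash
python3 -m crank '[[0,0,0.3,0,0,0,-1],[0,0.05,0,0,0,0.06,-1],[0,0.05,0,0,0,0.06,-1],[0,0.05,0,0,0,0.06,-1],[0,0.05,0,0,0,0.06,-1],[0,0.05,0,0,0,0.06,-1],[0,0,0,0,0,0,-1],[0,0,0,0,0,0,-1],[0,0,0,0,0,0,-1],[0,0,0,0,0,0,-1]]' >/dev/null
python3 -c "from h import *;to(.5665,.1655,.0797,14.4)"
```

```text
t 27.17 pos [0.5653 0.1657 0.0793] yaw 59.2 q6 0.70 open 0.0087 F [0.  0.1 0.3] tau [ 0.06 -0.16  0.02] grip 80
shift mm [ 0.5  1.1 -0.4] turn [ 0.    -0.001  0.781]
```

```bash
python3 -m crank '[[0,0.05,0,0,0,0.05,-1],[0,0.05,0,0,0,0.05,-1],[0,0.05,0,0,0,0.05,-1],[0,0.05,0,0,0,0.05,-1],[0,0,0,0,0,0,-1],[0,0,0,0,0,0,-1],[0,0,0,0,0,0,-1],[0,0,0,0,0,0,-1],[0,0,0,0,0,0,-1],[0,0,0,0,0,0,-1]]' >/dev/null
python3 -c "from h import *;to(.5665,.1655,.0797,14.4)"
```

```text
t 28.00 pos [0.5654 0.1656 0.0793] yaw 47.7 q6 0.90 open 0.0084 F [1.2 0.  2.4] tau [ 0.05 -0.09  0.01] grip 80
shift mm [ 0.7  0.9 -0.4] turn [ 0.    -0.001  0.581]
```

```bash
python3 -m crank '[[0,0.05,0,0,0,0.05,-1],[0,0.05,0,0,0,0.05,-1],[0,0.05,0,0,0,0.05,-1],[0,0,0,0,0,0,-1],[0,0,0,0,0,0,-1],[0,0,0,0,0,0,-1],[0,0,0,0,0,0,-1],[0,0,0,0,0,0,-1],[0,0,0,0,0,0,-1],[0,0,0,0,0,0,-1]]' >/dev/null
python3 -c "from h import *;to(.5665,.1655,.0797,14.4)"
```

```text
t 28.83 pos [0.5654 0.1654 0.079 ] yaw 39.1 q6 1.05 open 0.0090 F [2.1 0.  1.4] tau [-0.06 -0.31 -0.04] grip 80
shift mm [ 1.   0.6 -0.7] turn [ 0.    -0.     0.431]
```

```bash
python3 -m crank '[[0.2,0.05,0.1,0,0,0.05,-1],[0.2,0.05,0.1,0,0,0.05,-1],[0,0,0,0,0,0,-1],[0,0,0,0,0,0,-1],[0,0,0,0,0,0,-1],[0,0,0,0,0,0,-1],[0,0,0,0,0,0,-1],[0,0,0,0,0,0,-1],[0,0,0,0,0,0,-1],[0,0,0,0,0,0,-1]]' >/dev/null
python3 -c "from h import *;to(.5665,.1655,.0797,14.4)"
```

```text
t 29.67 pos [0.5653 0.1654 0.0785] yaw 33.3 q6 1.15 open 0.0087 F [ 0.5 -2.8 -0.5] tau [-0.43 -0.18 -0.07] grip 80
shift mm [ 1.1  0.5 -1.2] turn [0.    0.001 0.331]
```

```bash
python3 -m crank '[[0,0.25,0.27,0,0,0.05,-1],[0,0.2,0.27,0,0,0.05,-1],[0,0.05,0.27,0,0,0.05,-1],[0,0,0,0,0,0,-1],[0,0,0,0,0,0,-1],[0,0,0,0,0,0,-1],[0,0,0,0,0,0,-1],[0,0,0,0,0,0,-1],[0,0,0,0,0,0,-1],[0,0,0,0,0,0,-1]]' >/dev/null
python3 -c "from h import *;to(.5665,.1655,.0797,14.4)"
```

```text
t 30.50 pos [0.5657 0.1652 0.0778] yaw 24.8 q6 1.30 open 0.0086 F [ 1.1  0.3 -2.9] tau [-0.04 -0.24 -0.01] grip 79
shift mm [ 0.9  0.1 -1.9] turn [-0.     0.     0.181]
```

```bash
python3 -m crank '[[0.1,0.05,0.3,0,0,0.05,-1],[0.1,0.05,0.3,0,0,0.05,-1],[0,0.05,0.27,0,0,0.05,-1],[0,0,0,0,0,0,-1],[0,0,0,0,0,0,-1],[0,0,0,0,0,0,-1],[0,0,0,0,0,0,-1],[0,0,0,0,0,0,-1],[0,0,0,0,0,0,-1],[0,0,0,0,0,0,-1]]' >/dev/null
python3 -c "from h import *;to(.5665,.1655,.0757,14.4)"
```

```text
t 31.33 pos [0.5659 0.1651 0.077 ] yaw 16.2 q6 1.45 open 0.0090 F [ 0.3 -0.7 -2.8] tau [-0.17 -0.04  0.05] grip 79
shift mm [ 0.7 -0.3  1.3] turn [-0.     0.     0.031]
```

```bash
python3 -m crank '[[0.0,0.05,0.3,0,0,0.05,-1],[0,0.05,0.3,0,0,0.05,-1],[0,0.05,0.27,0,0,0.05,-1],[0,0,0,0,0,0,-1],[0,0,0,0,0,0,-1],[0,0,0,0,0,0,-1],[0,0,0,0,0,0,-1],[0,0,0,0,0,0,-1],[0,0,0,0,0,0,-1],[0,0,0,0,0,0,-1]]' >/dev/null
python3 -c "from h import *;to(.5665,.1655,.0757,14.4)"
```

```text
t 32.17 pos [0.5661 0.1649 0.0762] yaw 7.6 q6 1.60 open 0.0086 F [ 0.7 -1.3 -2.3] tau [-0.29 -0.12  0.1 ] grip 79
shift mm [ 0.5 -0.5  0.5] turn [ 0.     0.    -0.119]
```

```bash
python3 -m crank '[[0,0.05,0.25,0,0,0.05,-1],[0,0,0,0,0,0,-1],[0,0,0,0,0,0,-1],[0,0,0,0,0,0,-1],[0,0,0,0,0,0,-1],[0,0,0,0,0,0,-1],[0,0,0,0,0,0,-1],[0,0,0,0,0,0,-1],[0,0,0,0,0,0,-1],[0,0,0,0,0,0,-1]]' >/dev/null
python3 -c "from h import *;to(.5665,.1655,.0757,14.4)"
python3 -m crank '[[0,0.05,0.25,0,0,0.05,-1],[0,0,0,0,0,0,-1],[0,0,0,0,0,0,-1],[0,0,0,0,0,0,-1],[0,0,0,0,0,0,-1],[0,0,0,0,0,0,-1],[0,0,0,0,0,0,-1],[0,0,0,0,0,0,-1],[0,0,0,0,0,0,-1],[0,0,0,0,0,0,-1]]' >/dev/null
python3 -c "from h import *;to(.5665,.1655,.0757,14.4)"
```

```text
t 33.00 pos [0.5661 0.1648 0.076 ] yaw 4.7 q6 1.65 open 0.0087 F [ 0.2 -2.  -2.3] tau [-0.34 -0.13  0.08] grip 79
shift mm [ 0.4 -0.6  0.3] turn [ 0.     0.    -0.169]
t 33.83 pos [0.5661 0.1648 0.0758] yaw 1.8 q6 1.70 open 0.0084 F [ 0.1 -1.3 -2.3] tau [-0.38 -0.09  0.18] grip 79
shift mm [ 0.4 -0.7  0.1] turn [ 0.     0.    -0.219]
```

```bash
python3 -m crank '[[0,0.05,0.2,0,0,0.04,-1],[0,0,0,0,0,0,-1],[0,0,0,0,0,0,-1],[0,0,0,0,0,0,-1],[0,0,0,0,0,0,-1],[0,0,0,0,0,0,-1],[0,0,0,0,0,0,-1],[0,0,0,0,0,0,-1],[0,0,0,0,0,0,-1],[0,0,0,0,0,0,-1]]' >/dev/null
python3 -c "from h import *;to(.5665,.1655,.0757,14.4)"
python3 -m crank '[[0,0.05,0.1,0,0,0.03,-1],[0,0,0,0,0,0,-1],[0,0,0,0,0,0,-1],[0,0,0,0,0,0,-1],[0,0,0,0,0,0,-1],[0,0,0,0,0,0,-1],[0,0,0,0,0,0,-1],[0,0,0,0,0,0,-1],[0,0,0,0,0,0,-1],[0,0,0,0,0,0,-1]]' >/dev/null
python3 -c "from h import *;to(.5665,.1655,.0757,14.4)"
```

```text
t 34.67 pos [0.5661 0.1648 0.0757] yaw -0.5 q6 1.74 open 0.0084 F [-1.  -1.3 -1.5] tau [-0.45  0.06  0.43] grip 80
shift mm [ 0.4 -0.7 -0. ] turn [ 0.     0.    -0.259]
t 35.50 pos [0.5662 0.1648 0.0756] yaw -2.2 q6 1.77 open 0.0087 F [-2.2 -3.   1.2] tau [-0.34  0.27  0.66] grip 80
shift mm [ 0.3 -0.7 -0.1] turn [-0.    -0.    -0.289]
```

Torque has risen by about 0.5 N m at yaw −2°, with z at the fully-down height, so the nut is snug. I release it and go up.

```bash
python3 -m crank '[[0,0,0,0,0,0,1],[0,0,0,0,0,0,1],[0,0,0,0,0,0,1],[0,0,0,0,0,0,1],[0,0,0,0,0,0,1],[0,0,0,0,0,0,1],[0,0,0,0,0,0,1],[0,0,0,0,0,0,1],[0,0,0,0,0,0,1],[0,0,0,0,0,0,1]]'
python3 -m crank '[[0,0,-5,0,0,0,1],[0,0,-10,0,0,0,1],[0,0,-20,0,0,0,1],[0,0,-30,0,0,0,1],[0,0,-30,0,0,0,1],[0,0,-20,0,0,0,1],[0,0,-10,0,0,0,1],[-30,30,0,0,0,0,1],[-30,30,0,0,0,0,1],[0,0,0,0,0,0,1]]'
python3 -m crank '[[-25,30,0,0,0,0,1],[-25,30,0,0,0,0,1],[-25,30,0,0,0,0,1],[-25,30,0,0,0,0,1],[0,0,0,0,0,0,1],[0,0,0,0,0,0,1],[0,0,0,0,0,0,1],[0,0,0,0,0,0,1],[0,0,0,0,0,0,1],[0,0,0,0,0,0,1]]'
python3 - <<'E'
from h import *
b=get_image("scene");t=get_image("top")
z=lambda i,u,v,r:cv2.resize(i[v-r:v+r,u-r:u+r,::-1],(400,400),interpolation=cv2.INTER_CUBIC)
cv2.imwrite("pics/c5.png",np.hstack([z(b,398,160,50),z(t,222,220,45)]))
E
```

```text
t: 36.33
tool_pos: [0.5661, 0.1647, 0.0754]
tool_rot: [-3.141, 0.06, -0.0]
contact_force: [0.1, 0.0, -0.4]
opening: 0.0856
grip_force: 0.0
t: 37.17
tool_pos: [0.4996, 0.1054, 0.1977]
tool_rot: [3.139, -0.063, -0.011]
contact_force: [0.8, -0.5, -1.3]
opening: 0.0853
grip_force: 0.0
t: 38.0
tool_pos: [0.4009, -0.0073, 0.2004]
tool_rot: [-3.141, 0.057, 0.001]
contact_force: [-0.6, 0.2, -0.7]
opening: 0.0853
grip_force: 0.0
```

View pics/c5.png

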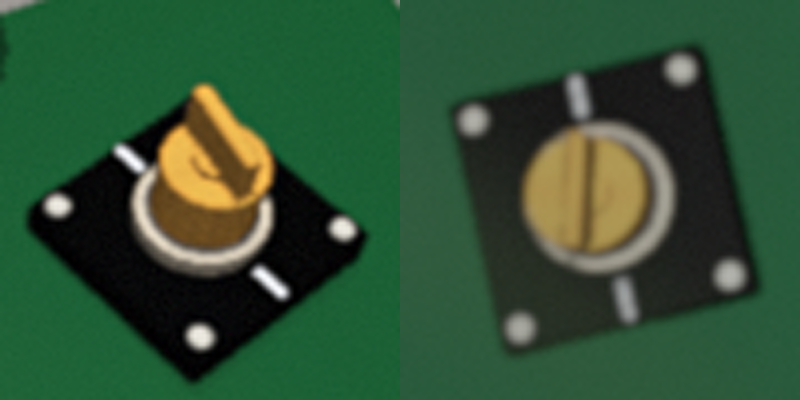

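The nut sits level on the die (scene crop around (215,190), top crop (587,190)). The die is down, and the gripper is clear.

```bash
python3 -c "from station import ctrl;print(ctrl.finish_job())"
```

```text
the job is handed in; nothing more can be done
None
```

The brass nut is snug on the post with the die fully down, by measured height and torque, the gripper is clear, and I handed the job in at about 38 s of the 67 s limit; no verdict came back.

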